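Hold a rack peg up to the bench camera

TASK

Throw the peg block's release lever round until it lies over the notch marked by the raised stud, then draw the steel peg with the T-shaped crossbar out of the block and hold it up for the bench camera: shank upright, the middle of the shank at lens height straight above the small round disc, and the crossbar square across the camera's line of sight. Finish still gripping the peg there, motionless, with the lever left in the marked notch. Do not touch the camera, and leave the other pegs and everything else on the bench where they are.

Things in the scene. Friction and masses are not known exactly. Their poses are not given: they have to be found in the camera images.
- block: Fixed aluminium block 60 (x) x 250 (y) x 40 mm high, origin at the centre of its underside, on the bench. Three blind holes 14 mm wide, 30 mm deep in a row at y = -90, -35, +20 mm each hold one loose steel peg, in any order: foot 10 mm, top 100 to 110 mm above the bench. The lever's upright pivot is at y = +95 mm.
- lever_pivot (a point): Point on the lever's upright pivot axis, 148 mm above the bench (the hub ends at 126 mm). The lever is a level steel bar: an 18 mm wide, 220 mm long keeper arm lies over the pegs' tops, 113 to 121 mm above the bench; on the other side a 12 mm wide, 98 mm long arm carries the handle.
- lever (a joint): Lever angle, rad, from 0 (keeper over the row of pegs) growing anticlockwise seen from above to a stop at 1.7; the marked notch is at about 1.28 to 1.52, so do not run to the stop. The handle comes towards the robot, the keeper swings away from it, clear of the pegs. About 2 N at the handle moves it; it stays where it is left.
- lever_handle (a point): Middle of the lever's upright black plastic handle, a cylinder 18 mm in diameter running from 121 to 171 mm above the bench, 80 mm from the pivot axis; this point is 148 mm above the bench. Turns with the lever.
- marked_notch (a point): Where lever_handle lies with the lever in the marked notch (same height, 80 mm from the pivot axis). The fixed dark plate under the handle arm (top 108 mm above the bench) has three 24 mm gaps in its rim; the marked one is the last anticlockwise, nearest the robot, with an upright steel stud 10 mm thick, its top 112 mm above the bench, just outside it.
- t_peg_mid (a point): Middle, half-way up, of the loose steel T-peg: 100 mm long, about 120 g; 12 mm round shank along z (z towards the crossbar); at the top a square crossbar 50 mm long along x, 12 mm wide (y), 12 mm high, flush with the shank on its y sides, its centre 44 mm above this point. In any of the three holes, turned about its axis at random.
- knob_peg_mid (a point): Middle of a loose steel peg like the T-peg but with a ball head 22 mm in diameter; stays in its hole.
- disc_peg_mid (a point): Middle of a loose steel peg like the T-peg but with a flat round head 24 mm in diameter, 5 mm thick, at 88 to 93 mm of its length; stays in its hole.
- camera: Fixed bench camera; origin at the centre of its 110 mm base's underside, z up. A post carries a grey head 60 x 52 x 52 mm (top 226 mm) with a black lens looking level along -x, lens axis 200 mm above the bench, lens front at x = -50 mm. A flat rail leads along -x to an aluminium disc 50 mm wide, 5 mm high, at x = -200 mm.
- view_point (a point): The point to present at: on the lens axis, 150 mm in front of the lens, 200 mm above the bench, straight above the disc's centre. It has the camera's axes: the line of sight runs along x, so the crossbar must lie along y (either way round).
- mallet: Loose black silicone mallet lying flat, 250 mm long along its x axis, 50 mm high; head 80 mm wide at +x; origin on the bench under its middle. Not part of the job.
- saucer: Loose ceramic saucer 140 mm in diameter, 20 mm high, origin under its centre. Not part of the job.
- yellow_peg1: Loose yellow plastic peg lying flat, 70 x 20 x 14 mm, origin under its centre. Not part of the job.
- yellow_peg2: Another yellow plastic peg lying flat, the same. Not part of the job.
- jar: Loose glass jar with a steel cap, 64 mm in diameter, 85 mm high, origin under its centre. Not part of the job.

How it is judged:
On the way, in this order (a step that is already met when the one before it is completed fails the run):
1. the lever lies in the marked notch (horizontal distance between lever_handle and marked_notch below 0.008 m), for 0.2 s.
2. the T-peg is drawn out of its hole, the lever still in the notch (height (world z) of t_peg_mid above 0.11 m and contact force between the fingers and t_peg above 1 N and horizontal distance between lever_handle and marked_notch below 0.008 m), for 0.1 s.
At the end, for the whole second after the job is handed in: Fingers alone hold the T-peg at rest: mid-shank within 15 mm of the view point, shank within 8 deg of upright, crossbar within 10 deg of square to the line of sight; lever handle within 8 mm of its place in the marked notch; other loose things within 20 mm of their start (distance between t_peg_mid and view_point below 0.015 m and angle between t_peg_mid's own z axis and vertical below 0.14 rad and angle between the x axis of t_peg_mid and the y axis of view_point, either way round below 0.17 rad and contact force between the fingers and t_peg above 2 N and contact force between t_peg and block below 0.3 N and contact force between t_peg and camera below 0.3 N and linear speed of t_peg below 0.02 m/s and angular speed of t_peg below 0.2 rad/s and horizontal distance between lever_handle and marked_notch below 0.008 m and distance of each of knob_peg_mid, disc_peg_mid, mallet, saucer, yellow_peg1, yellow_peg2, jar from where it was at the start of the episode below 0.02 m); the arm keeps its last pose, push and grip.
It fails at once if the camera is touched (contact force between camera and anything else above 1.5 N).
It fails at once if a bystander is shifted by more than 20 mm (distance of any of knob_peg_mid, disc_peg_mid, mallet, saucer, yellow_peg1, yellow_peg2, jar from where it was at the start of the episode above 0.02 m).
It also fails if it takes over 48 s, if anything falls off the work surface, if the arm or the gripper's body presses on something with over 40 N, if the wrist force passes 120 N, or if a joint passes its speed limit or range.

ROBOT

A 7-joint arm with a two-finger parallel gripper is mounted at the origin on the work surface. World frame = base frame: x ahead of the robot, y to its left, z up, the work surface at z = 0. Lengths are in m, angles in rad, forces in N, time in s.
With the tool pointing down it reaches from about 0.4 to 0.85 m from the base axis. Payload 10.4 kg.
Tool frame: the origin (TCP) lies between the finger pads; the fingertips stand 17 mm ahead of it and the grasp point (between the pads) lies 2 mm behind it; x points along the fingers, y is the direction in which the jaws open and shut, and the axes are right-handed (so a half turn about x gives the same grasp; the last joint's range is limited). The gripper opens to 87 mm and grips with 3 to 60 N. Pads are 19 mm wide; open, the fingers measure 117 mm over their backs; the gripper's body (75 mm by 190 mm) begins 51 mm behind the grasp point.
Start: joints at [1.314, 0.332, -0.065, 1.46, 0.022, 1.35, -0.088], TCP at [0.145, -0.608, 0.24] pointing down, gripper open.
Joint ranges: [-2.6, 2.6], [-0.5, 2.12], [-1.47, 1.34], [0.16, 2.42], [-1.27, 4.41], [0.06, 2.06], [-2.6, 2.6]. Speed limits (rad/s): [2.22, 2.22, 2.79, 2.79, 3.14, 3.14, 3.14].

INTERFACE

Orientations are given as a unit quaternion [x, y, z, w].
In Python, from bench import r, optics, close_job gives the robot as it stands.
- The arm moves only by the shell command python3 -m inch 'ROWS' [OPENING] [FORCE]. ROWS is JSON, a list of rows, each an object with "translation": the shift along the tool's x, y, z in cm, a list of three; "spin": the turn about the tool's x in degrees. In form: [{"translation": [tx, ty, tz], "spin": spin}, ...]. A call has 1 to 20 rows; each row shifts and turns the pose as measured when the row begins, along the tool's axes as they then stand; what a row does not reach is not made up. A row lasts 1/8 s, in which the tool goes at most 62.5 mm and 10.7 degrees, less where a joint would pass 70% of its speed; a pose out of reach is approached as far as the arm can. A call is refused whole if a number of a shift passes 6.25 or a number of a turn 10.7, either way. A call with a gripper value outside its range is refused whole. OPENING is the closure, from 0 (fully open) to 1 (shut), set as the call begins (- or left out, the last holds). The fingers move at their own pace and stop on an object; FORCE is the grip in N (left out, the last holds). Time passes only in rows, so rows that do not move let the fingers close. It gives the time, the measured TCP pose, the force and the opening at its end, in the units of the state.
- r.read_state(): the state, without advancing time (a new reading comes with each control period).
- optics.camera(name): name is "scene" or "top" or "wrist"; returns the picture (420x560x3 uint8, red, green, blue); there is no depth.
- optics.camera_model(name): a dict with "camera_matrix" (3x3 intrinsics, pixels), "world_from_camera" (4x4, takes a point from camera to world coordinates); the wrist camera has in their place "tool_from_camera" (4x4, takes a point from camera to tool coordinates, whose origin is the TCP and whose axes are the tool frame's). Camera axes: x right, y down, z forward; pixel columns grow to the right and rows downward; lengths in m; the calibration is good to about 2 mm. A picture is of the moment at which its call begins: read the wrist's pose just before it. camera_model takes no time and is no camera call.
- close_job(): hands the job in, once; it reports no verdict.
The state is a dict: "time": time; "joint_positions": joint angles; "joint_vel": joint speeds; "joint_torque": joint torques, N m; "ee_pos": TCP position; "eef_rot": TCP orientation; "ft_force": force on the tool from outside, world axes, zero at the start; "torque": the same for the moment, N m; "width": finger opening in m.
Only numpy, scipy, OpenCV 4.12 (cv2) and the standard library are available. Lean on these libraries where they do the work, as an engineer would, in place of code of your own. Each camera call takes 0.05 s, during which the arm holds its last target.

## Working session

There is one attempt and no reset: what is moved stays moved. The work goes in short steps, Python scripts to look and compute and a shell command to move; the robot and the scene stay as the last step left them, time stands still between calls to the robot, and variables do not carry over. Pictures are saved under pics/ and viewed, and the job is handed in when it is done.

```bash
ls; mkdir -p pics; python3 - <<'E'
from bench import r, optics
import cv2
s=r.read_state()
for k in("time","ee_pos","eef_rot","width","ft_force"):print(k,s[k])
for n in("scene","top"):
    cv2.imwrite(f"pics/{n}0.png",optics.camera(n)[:,:,::-1]); m=optics.camera_model(n);print(n,m)
print(optics.camera_model("wrist"))
E
```

```text
pics
time 0.0
ee_pos [ 0.1447164  -0.60762861  0.23874883]
eef_rot [-0.702194   -0.08298635  0.70236318 -0.08199281]
width 0.08682567715091667
ft_force [-0.32028284 -0.19028405 -1.04977209]
scene {'camera_matrix': array([[390.36012909,   0.        , 282.09131247],
       [  0.        , 390.36012909, 212.65563244],
       [  0.        ,   0.        ,   1.        ]]), 'world_from_camera': array([[ 0.48387518,  0.52143282, -0.70283186,  1.2817686 ],
       [ 0.87507007, -0.29821954,  0.3812053 , -0.44351614],
       [-0.01082524, -0.79948291, -0.60059129,  0.7444034 ],
       [ 0.        ,  0.        ,  0.        ,  1.        ]])}
top {'camera_matrix': array([[539.61711927,   0.        , 272.63352205],
       [  0.        , 539.61711927, 209.368961  ],
       [  0.        ,   0.        ,   1.        ]]), 'world_from_camera': array([[ 2.04315501e-02, -9.88838673e-01,  1.47582625e-01,
         3.58709202e-01],
       [-9.99791243e-01, -2.02297626e-02,  2.86831405e-03,
        -3.02474214e-02],
       [ 1.49261612e-04, -1.47610420e-01, -9.89045571e-01,
         1.48135499e+00],
       [ 0.00000000e+00,  0.00000000e+00,  0.00000000e+00,
         1.00000000e+00]])}
{'camera_matrix': array([[319.0035681 ,   0.        , 279.93546641],
       [  0.        , 319.0035681 , 208.36981185],
       [  0.        ,   0.        ,   1.        ]]), 'tool_from_camera': array([[-7.64762670e-04, -2.41832753e-01,  9.70317646e-01,
        -1.45493853e-01],
       [ 9.99999567e-01,  3.30001337e-04,  8.70403083e-04,
        -4.62929661e-04],
       [-5.30698094e-04,  9.70317892e-01,  2.41832396e-01,
        -6.70636060e-02],
       [ 0.00000000e+00,  0.00000000e+00,  0.00000000e+00,
         1.00000000e+00]])}
```

View pics/scene0.png

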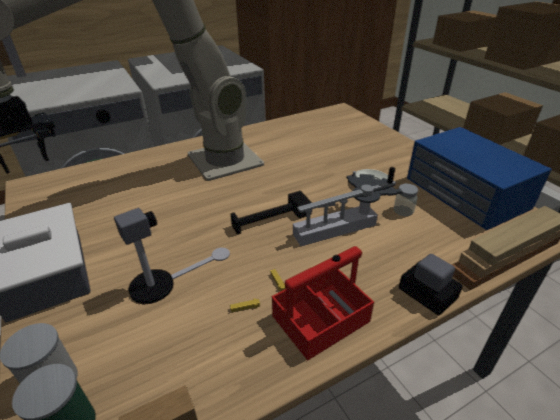

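View pics/top0.png

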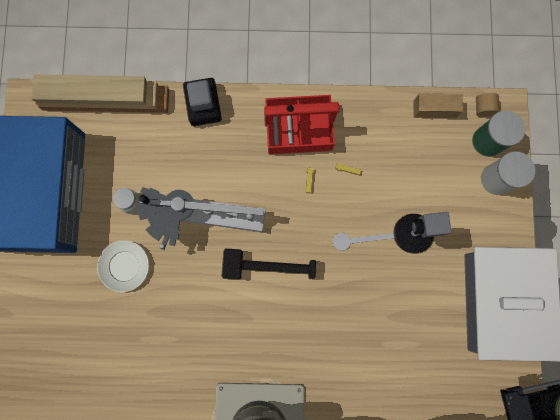

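The top view has x upward and y to the left. The block is around (235,212), the lever hub at (178,204), the handle at (144,200) beside the jar at (127,200), the stud at about (164,243), the disc at (341,241) and the camera base at (414,233). I'll zoom in.

```bash
python3 - <<'E'
import cv2
t=cv2.imread("pics/top0.png");s=cv2.imread("pics/scene0.png")
cv2.imwrite("pics/tz.png",cv2.resize(t[175:260,110:280],None,fx=4.6,fy=4.6,interpolation=cv2.INTER_CUBIC))
cv2.imwrite("pics/sz.png",cv2.resize(s[155:250,280:430],None,fx=5.2,fy=5.2,interpolation=cv2.INTER_CUBIC))
cv2.imwrite("pics/tc.png",cv2.resize(t[190:270,320:460],None,fx=5,fy=5,interpolation=cv2.INTER_CUBIC))
E
```

```text
(no output)
```

View pics/tz.png

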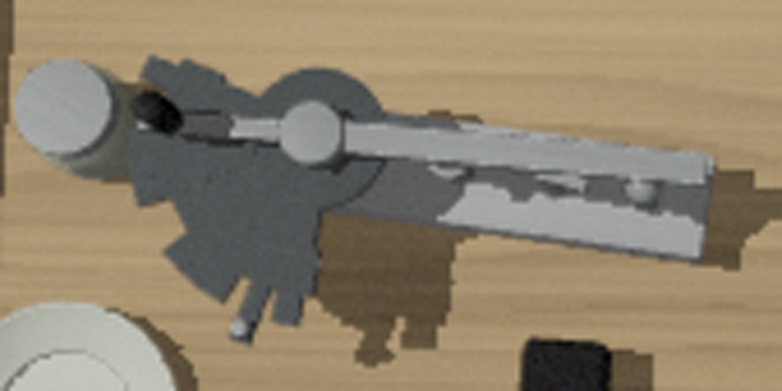

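View pics/sz.png

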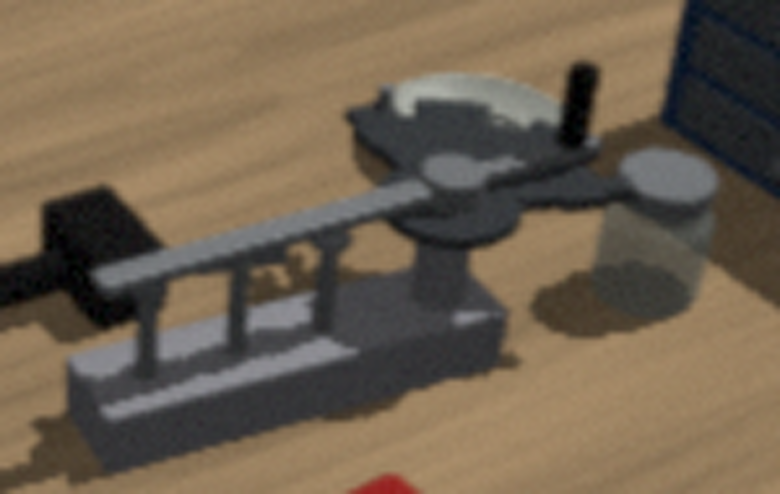

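View pics/tc.png

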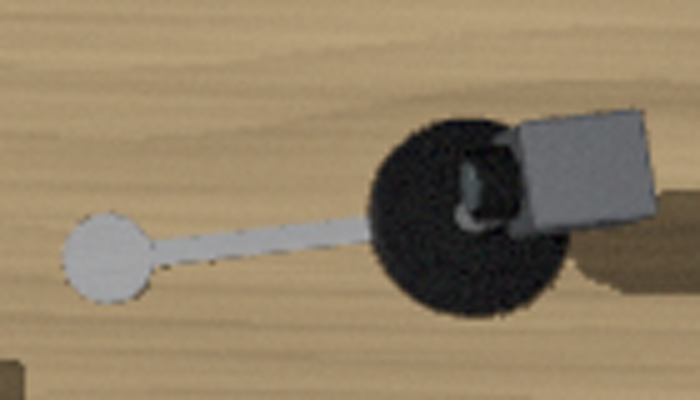

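```bash
cat > h.py <<'E'
import numpy as np
from bench import r, optics
def ray(name,px,z,m=None):
    m=m or optics.camera_model(name); K=m["camera_matrix"];T=m["world_from_camera"]
    d=T[:3,:3]@np.linalg.inv(K)@np.array([px[0],px[1],1.]);o=T[:3,3]
    return o+d*(z-o[2])/d[2]
def proj(name,P):
    m=optics.camera_model(name);T=m["world_from_camera"];p=T[:3,:3].T@(np.array(P)-T[:3,3]);q=m["camera_matrix"]@p;return q[:2]/q[2]
E
python3 - <<'E'
from h import *
c=lambda x,y:(110+x/4.6,175+y/4.6)
piv=ray("top",c(312,132),.126);end=ray("top",c(711,168),.121);stud=ray("top",c(239,327),.112);han=ray("top",c(146,103),.171);
bl=ray("top",c(703,258),.04)
disc=ray("top",(341.6,241.6),.005);base=ray("top",(414,233.6),.01);jar=ray("top",c(63,110),.085)
for n in"piv end stud han bl disc base jar".split():print(n,eval(n).round(4))
print("keeper len",np.linalg.norm((end-piv)[:2]),"handle",np.linalg.norm((han-piv)[:2]),"stud",np.linalg.norm((stud-piv)[:2]))
a=lambda v:np.arctan2(v[1],v[0])
print("keeper ang",a(end-piv),"handle",a(han-piv),"stud",a(stud-piv),"cam->disc",a(disc-base),np.linalg.norm((disc-base)[:2]))
# scene: hub top center crop (455,172)/5.2+(280,155)
s=lambda x,y:(280+x/5.2,155+y/5.2)
print("scene piv",ray("scene",s(455,170),.126),"handle top",ray("scene",s(583,70),.171))
E
```

```text
piv [0.5706 0.2151 0.126 ]
end [ 0.5557 -0.0059  0.121 ]
stud [0.463  0.2528 0.112 ]
han [0.5775 0.2965 0.171 ]
bl [ 0.5143 -0.0009  0.04  ]
disc [ 0.4935 -0.2168  0.005 ]
base [ 0.5191 -0.4144  0.01  ]
jar [0.5868 0.3651 0.085 ]
keeper len 0.22143483984327791 handle 0.08174357872460329 stud 0.11402677124946249
keeper ang -1.6380093771281494 handle 1.486767035098269 stud 2.803917015171724 cam->disc 1.6994370149544262 0.19921807406282543
scene piv [0.57542379 0.21960461 0.126     ] handle top [0.58281431 0.29580657 0.171     ]
```

```bash
cat >> h.py <<'E'
from scipy.spatial.transform import Rotation as R
def plan(target,jaw=None):
    """move to target TCP in tool cm; jaw: desired world angle of tool y (mod pi); positive spin"""
    s=r.read_state();M=R.from_quat(s["eef_rot"]).as_matrix();d=M.T@(np.array(target)-s["ee_pos"])*100
    ya=np.arctan2(M[1,1],M[0,1])
    print("t",s["time"],"ee",s["ee_pos"].round(4),"xax",M[:,0].round(3),"y ang",round(np.degrees(ya),1),"z ang",round(np.degrees(np.arctan2(M[1,2],M[0,2])),1),"q7",round(s["joint_positions"][6],2),"w",round(s["width"],4),"F",s["ft_force"].round(1))
    print("delta tool cm",d.round(2))
    if jaw is not None:
        e=(jaw-ya+np.pi/2)%np.pi-np.pi/2
        print("yaw change world deg",np.degrees(e),"-> spin",-np.degrees(e))
E
python3 - <<'E'
from h import *
plan([0.145,-.608,.32]);plan([.36,-.3,.32]);plan([.5775,.2965,.25],1.49+np.pi/2)
E
```

```text
t 0.1 ee [ 0.1447 -0.6077  0.2388] xax [-0.     0.001 -1.   ] y ang -76.6 z ang -166.6 q7 -0.09 w 0.087 F [-0.1  0.6  0.9]
delta tool cm [-8.12  0.03 -0.02]
t 0.1 ee [ 0.1447 -0.6077  0.2388] xax [-0.     0.001 -1.   ] y ang -76.6 z ang -166.6 q7 -0.09 w 0.087 F [-0.1  0.6  0.9]
delta tool cm [ -8.09 -24.95 -28.07]
t 0.1 ee [ 0.1447 -0.6077  0.2388] xax [-0.     0.001 -1.   ] y ang -76.6 z ang -166.6 q7 -0.09 w 0.087 F [-0.1  0.6  0.9]
delta tool cm [ -1.02 -77.93 -63.05]
yaw change world deg 71.9722711445953 -> spin -71.9722711445953
```

```bash
python3 -m inch '[{"translation":[-5,0,0],"spin":0},{"translation":[-5,0,0],"spin":-9},{"translation":[0,0,0],"spin":-10},{"translation":[0,0,0],"spin":-10},{"translation":[0,0,0],"spin":-10},{"translation":[0,0,0],"spin":-10},{"translation":[0,0,0],"spin":-10},{"translation":[0,0,0],"spin":-10}]' 0.3 10; python3 - <<'E'
from h import *
plan([.34,-.33,.32]);plan([.46,-.05,.32]);plan([.5775,.2965,.25],1.49+np.pi/2)
E
```

```text
time: 1.1
ee_pos: [0.1445, -0.6065, 0.3381]
eef_rot: [0.524, 0.479, -0.522, 0.473]
ft_force: [-0.9, -0.5, -0.2]
width: 0.0611
t 1.1 ee [ 0.1445 -0.6065  0.3381] xax [-0.003  0.008 -1.   ] y ang -5.4 z ang -95.4 q7 1.12 w 0.0611 F [-0.9 -0.5 -0.2]
delta tool cm [  1.99  16.86 -29.35]
t 1.1 ee [ 0.1445 -0.6065  0.3381] xax [-0.003  0.008 -1.   ] y ang -5.4 z ang -95.4 q7 1.12 w 0.0611 F [-0.9 -0.5 -0.2]
delta tool cm [  2.19  26.17 -58.36]
t 1.1 ee [ 0.1445 -0.6065  0.3381] xax [-0.003  0.008 -1.   ] y ang -5.4 z ang -95.4 q7 1.12 w 0.0611 F [-0.9 -0.5 -0.2]
delta tool cm [  9.45  34.62 -93.91]
yaw change world deg 0.7836113382657872 -> spin -0.7836113382657872
```

```bash
python3 -m inch '[{"translation":[0,2.8,-4.9],"spin":0},{"translation":[0,2.8,-4.9],"spin":0},{"translation":[0,2.8,-4.9],"spin":0},{"translation":[0,2.8,-4.9],"spin":0},{"translation":[0,2.8,-4.9],"spin":0},{"translation":[0,2.8,-4.9],"spin":0},{"translation":[0,1.5,-4.8],"spin":0},{"translation":[0,1.5,-4.8],"spin":0},{"translation":[0,1.5,-4.8],"spin":0},{"translation":[0,1.5,-4.8],"spin":0},{"translation":[0,1.5,-4.8],"spin":0},{"translation":[0,1.5,-4.8],"spin":0},{"translation":[0,0,0],"spin":0}]'; python3 - <<'E'
from h import *
plan([.53,.12,.38],1.49+np.pi/2)
E
```

```text
time: 2.72
ee_pos: [0.4612, -0.0308, 0.3379]
eef_rot: [0.523, 0.482, -0.521, 0.472]
ft_force: [0.4, -0.1, 0.1]
width: 0.0606
t 2.725 ee [ 0.4612 -0.0308  0.3379] xax [-0.007  0.012 -1.   ] y ang -5.2 z ang -95.2 q7 -0.08 w 0.0606 F [ 0.4 -0.1  0.1]
delta tool cm [ -4.07   5.44 -15.69]
yaw change world deg 0.5898405528972367 -> spin -0.5898405528972367
```

```bash
python3 -m inch '[{"translation":[0,1.8,-5.2],"spin":0},{"translation":[0,1.8,-5.2],"spin":0},{"translation":[0,1.8,-5.2],"spin":0},{"translation":[0,0,0],"spin":0}]' ; python3 - <<'E'
from h import *
import cv2
plan([.5775,.2965,.25],1.49+np.pi/2)
s=r.read_state();np.savez("w1",p=s["ee_pos"],q=s["eef_rot"])
cv2.imwrite("pics/w1.png",optics.camera("wrist")[:,:,::-1])
E
```

```text
time: 3.22
ee_pos: [0.5313, 0.1192, 0.3372]
eef_rot: [-0.524, -0.48, 0.524, -0.47]
ft_force: [0.4, -0.2, 0.1]
width: 0.0611
t 3.225 ee [0.5313 0.1192 0.3372] xax [-0.01  0.01 -1.  ] y ang -5.7 z ang -95.7 q7 -0.55 w 0.0611 F [ 0.4 -0.2  0.1]
delta tool cm [  8.86   2.95 -18.02]
yaw change world deg 1.0213266736536328 -> spin -1.0213266736536328
```

View pics/w1.png

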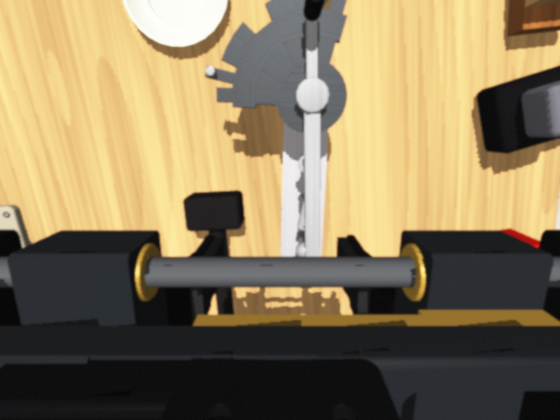

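The wrist view shows the hub top at (312,95), the stud at (211,71) on a narrow tongue, the handle at (314,8), and the keeper running down from the hub. I'll cast rays from this view.

```bash
cat >> h.py <<'E'
def wmodel(p,q):
    m=optics.camera_model("wrist");T=np.eye(4);T[:3,:3]=R.from_quat(q).as_matrix();T[:3,3]=p
    return {"camera_matrix":m["camera_matrix"],"world_from_camera":T@m["tool_from_camera"]}
E
python3 - <<'E'
from h import *
import cv2
d=np.load("w1.npz");m=wmodel(d["p"],d["q"])
piv=ray("",(312.5,95.5),.126,m);st=ray("",(210.5,71.5),.112,m)
k1=ray("",(303,215),.121,m)*.5+ray("",(321,215),.121,m)*.5
h=ray("",(314,8),.171,m)
for n in("piv","st","k1","h"):
    v=eval(n)-piv;print(n,eval(n).round(4),np.hypot(v[0],v[1]).round(4),np.arctan2(v[1],v[0]).round(3))
im=cv2.imread("pics/w1.png");cv2.imwrite("pics/w1z.png",cv2.resize(im[0:130,180:380],None,fx=4,fy=4,interpolation=cv2.INTER_CUBIC))
E
```

```text
piv [0.5748 0.218  0.126 ] 0.0 0.0
st [0.4678 0.2549 0.112 ] 0.1132 2.809
k1 [0.5649 0.086  0.121 ] 0.1324 -1.646
h [0.5771 0.2859 0.171 ] 0.0679 1.537
```

View pics/w1z.png

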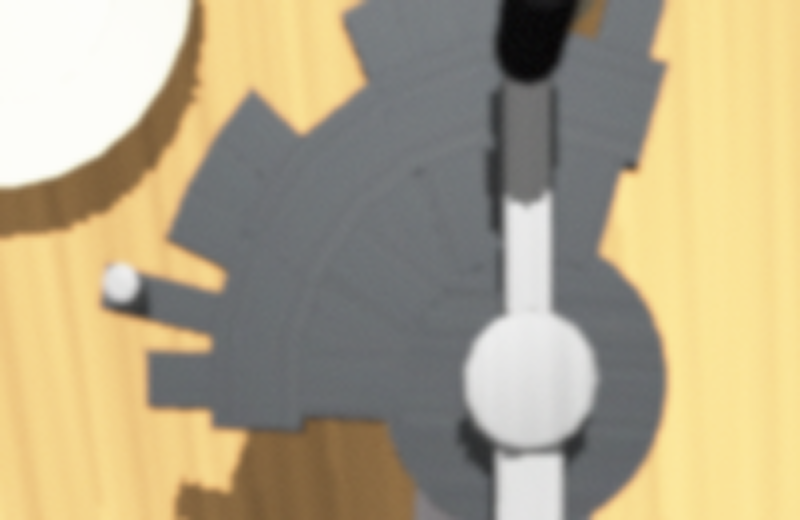

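```bash
python3 -m inch '[{"translation":[0,1.5,-6],"spin":0},{"translation":[0,1.5,-6],"spin":0},{"translation":[0,0,-6],"spin":-1},{"translation":[0,0,0],"spin":0}]' 0.54; python3 - <<'E'
from h import *
plan([.5787,.2968,.15],1.5+np.pi/2)
E
```

```text
time: 3.78
ee_pos: [0.5857, 0.2841, 0.3358]
eef_rot: [-0.522, -0.476, 0.527, -0.472]
ft_force: [0.2, -0.7, 0.2]
width: 0.0407
t 3.775 ee [0.5857 0.2841 0.3358] xax [-0.01 -0.   -1.  ] y ang -5.9 z ang -95.9 q7 -0.88 w 0.0407 F [ 0.2 -0.7  0.2]
delta tool cm [18.59 -0.64 -1.22]
yaw change world deg 1.7988179395815196 -> spin -1.7988179395815196
```

```bash
python3 -m inch '[{"translation":[4.5,-0.6,-1.2],"spin":-2},{"translation":[4.5,0,0],"spin":0},{"translation":[2,0,0],"spin":0},{"translation":[0,0,0],"spin":0}]'; python3 - <<'E'
from h import *
import cv2
plan([.5787,.2968,.15],1.5+np.pi/2)
s=r.read_state();np.savez("w2",p=s["ee_pos"],q=s["eef_rot"])
cv2.imwrite("pics/w2.png",optics.camera("wrist")[:,:,::-1])
cv2.imwrite("pics/s2.png",optics.camera("scene")[:,:,::-1][100:300,180:460])
im=cv2.imread("pics/s2.png");cv2.imwrite("pics/s2.png",cv2.resize(im,None,fx=2.8,fy=2.8))
E
```

```text
time: 4.28
ee_pos: [0.5835, 0.2862, 0.2229]
eef_rot: [-0.515, -0.48, 0.522, -0.48]
ft_force: [-0.8, -0.6, 0.4]
width: 0.0402
t 4.275 ee [0.5835 0.2862 0.2229] xax [-0.007 -0.007 -1.   ] y ang -4.4 z ang -94.4 q7 -0.9 w 0.0402 F [-0.8 -0.6  0.4]
delta tool cm [ 7.28 -0.51 -1.08]
yaw change world deg 0.3423614376850623 -> spin -0.3423614376850623
```

View pics/w2.png

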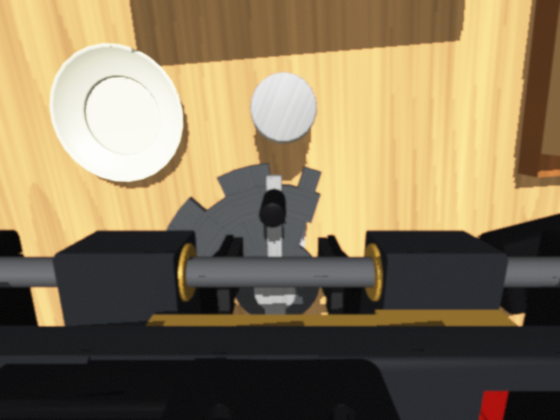

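View pics/s2.png

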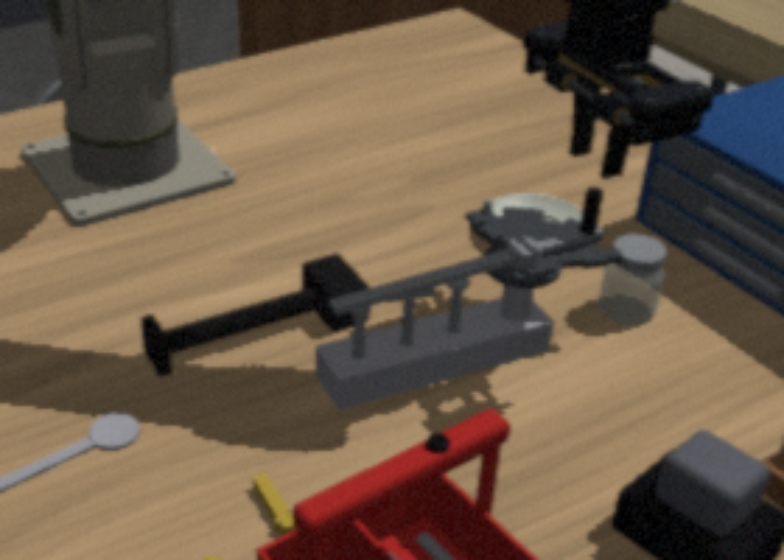

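```bash
python3 - <<'E'
from h import *
d=np.load("w2.npz");m=wmodel(d["p"],d["q"])
print(ray("",(272.5,199),.171,m), ray("",(273,224),.121,m),ray("",(283,108),.085,m))
E
```

```text
[0.58141973 0.30940517 0.171     ] [0.5777971  0.27745425 0.121     ] [0.5927668  0.36814749 0.085     ]
```

```bash
python3 - <<'E'
import cv2
im=cv2.imread("pics/w2.png");c=im[160:260,220:340];c=cv2.convertScaleAbs(c,alpha=2);cv2.imwrite("pics/w2z.png",cv2.resize(c,None,fx=6,fy=6,interpolation=cv2.INTER_CUBIC))
E
```

```text
(no output)
```

View pics/w2z.png

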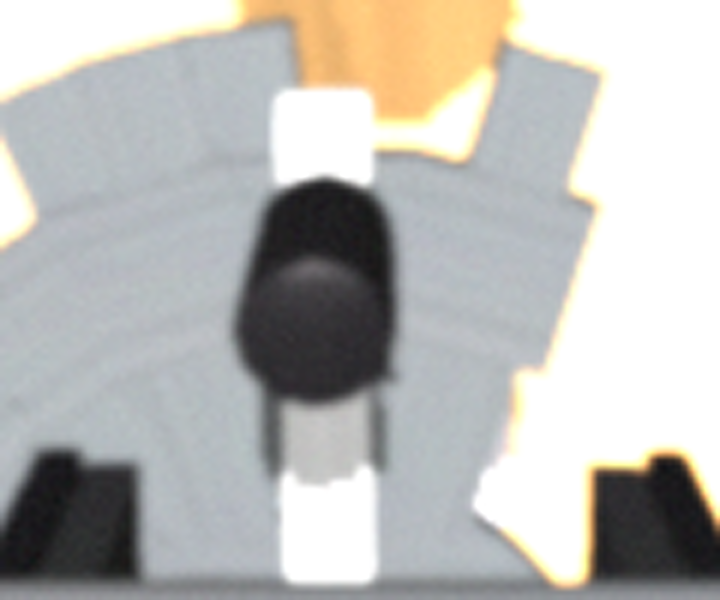

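```bash
python3 - <<'E'
from h import *
d=np.load("w2.npz");m=wmodel(d["p"],d["q"])
h=ray("",(272.8,215),.171,m);print(h)
plan([h[0],h[1],.15],1.5+np.pi/2)
E
```

```text
[0.58074956 0.29891313 0.171     ]
t 4.375 ee [0.5842 0.2873 0.2249] xax [-0.005 -0.005 -1.   ] y ang -4.4 z ang -94.4 q7 -0.9 w 0.0401 F [ 0.1  0.1 -0.1]
delta tool cm [ 7.49 -0.4  -1.17]
yaw change world deg 0.3423819901473369 -> spin -0.3423819901473369
```

```bash
python3 -m inch '[{"translation":[0,-0.5,-1.2],"spin":0},{"translation":[0,0,0],"spin":0},{"translation":[3,0,0],"spin":0},{"translation":[3,0,0],"spin":0},{"translation":[1.5,0,0],"spin":0},{"translation":[0,0,0],"spin":0}]'; python3 - <<'E'
from h import *
plan([.5795,.2983,.15],1.5+np.pi/2)
E
```

```text
time: 5.12
ee_pos: [0.5815, 0.302, 0.1537]
eef_rot: [0.519, 0.48, -0.518, 0.482]
ft_force: [0.6, -0.2, 0.1]
width: 0.0399
t 5.125 ee [0.5815 0.302  0.1537] xax [ 0.002 -0.002 -1.   ] y ang -4.4 z ang -94.4 q7 -0.95 w 0.0399 F [ 0.6 -0.2  0.1]
delta tool cm [ 0.37 -0.17  0.39]
yaw change world deg 0.3253027926470782 -> spin -0.3253027926470782
```

```bash
python3 -m inch '[{"translation":[0.4,-0.2,0.4],"spin":0},{"translation":[0,0,0],"spin":0},{"translation":[0,0,0],"spin":0},{"translation":[0,-1.0,0.06],"spin":-7},{"translation":[0,-1.0,0.06],"spin":-7},{"translation":[0,0,0],"spin":0}]' 0.74 5; python3 - <<'E'
from h import *
s=r.read_state()
P=np.array([.5735,.2175]);v=s["ee_pos"][:2]-P;print("r",np.hypot(*v),"ang",np.arctan2(v[1],v[0]))
a=1.5+.2443
plan([P[0]+.08*np.cos(a),P[1]+.08*np.sin(a),.15],a+np.pi/2)
E
```

```text
time: 5.88
ee_pos: [0.5611, 0.2977, 0.1535]
eef_rot: [0.457, 0.539, -0.453, 0.543]
ft_force: [-0.2, 0.4, 0.3]
width: 0.0226
r 0.08111692054140474 ang 1.7239914320434624
t 5.875 ee [0.5611 0.2977 0.1535] xax [ 0.009  0.001 -1.   ] y ang 9.9 z ang -80.1 q7 -0.73 w 0.0226 F [-0.2  0.4  0.3]
delta tool cm [ 0.35 -0.17  0.11]
yaw change world deg 0.07349688358697246 -> spin -0.07349688358697246
```

```bash
python3 -m inch '[{"translation":[0.1,-1.0,0.1],"spin":-7},{"translation":[0.1,-1.0,0.06],"spin":-7},{"translation":[0,-1.0,0.06],"spin":-7},{"translation":[0,-1.0,0.06],"spin":-7},{"translation":[0,-1.0,0.06],"spin":-7},{"translation":[0,-1.0,0.06],"spin":-7},{"translation":[0,-1.0,0.06],"spin":-7},{"translation":[0,0,0],"spin":0}]' ; python3 - <<'E'
from h import *
s=r.read_state()
P=np.array([.5735,.2175]);v=s["ee_pos"][:2]-P;print("r",np.hypot(*v),"ang",np.arctan2(v[1],v[0]))
a=2.805
plan([P[0]+.08*np.cos(a),P[1]+.08*np.sin(a),.15],a+np.pi/2)
import cv2;cv2.imwrite("pics/t3.png",cv2.resize(optics.camera("top")[175:260,110:280,::-1],None,fx=4.6,fy=4.6,interpolation=cv2.INTER_CUBIC))
E
```

```text
time: 6.88
ee_pos: [0.509, 0.2619, 0.1546]
eef_rot: [0.195, 0.676, -0.185, 0.686]
ft_force: [0.1, 0.5, -0.4]
width: 0.0219
r 0.07829951522958241 ang 2.539072075617979
t 6.875 ee [0.509  0.2619 0.1546] xax [ 0.018  0.01  -1.   ] y ang 58.8 z ang -31.2 q7 0.06 w 0.0219 F [ 0.1  0.5 -0.4]
delta tool cm [ 0.42 -2.11 -0.02]
yaw change world deg 11.871305671236188 -> spin -11.871305671236188
```

View pics/t3.png

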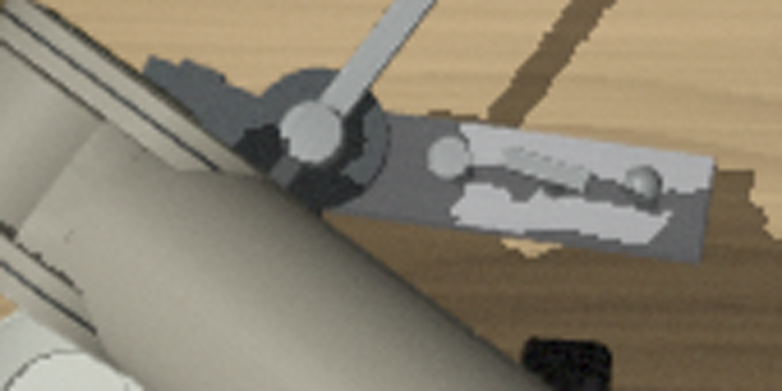

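```bash
python3 -m inch '[{"translation":[0.1,-1.1,0.06],"spin":-6},{"translation":[0.1,-1.1,0.06],"spin":-6},{"translation":[0,0,0],"spin":0}]' ; python3 - <<'E'
from h import *
s=r.read_state()
P=np.array([.5735,.2175]);v=s["ee_pos"][:2]-P;print("r",np.hypot(*v),"ang",np.arctan2(v[1],v[0]))
a=2.805
plan([P[0]+.08*np.cos(a),P[1]+.08*np.sin(a),.15],a+np.pi/2)
s=r.read_state();np.savez("w4",p=s["ee_pos"],q=s["eef_rot"])
import cv2;cv2.imwrite("pics/w4.png",optics.camera("wrist")[:,:,::-1])
cv2.imwrite("pics/t4.png",cv2.resize(optics.camera("top")[150:260,110:280,::-1],None,fx=4.6,fy=4.6,interpolation=cv2.INTER_CUBIC))
E
```

```text
time: 7.3
ee_pos: [0.501, 0.2447, 0.1538]
eef_rot: [0.127, 0.691, -0.114, 0.703]
ft_force: [-0.3, -0.5, 0.2]
width: 0.0222
r 0.07742919977732522 ang 2.7823501121998055
t 7.3 ee [0.501  0.2447 0.1538] xax [ 0.02   0.014 -1.   ] y ang 70.4 z ang -19.6 q7 0.27 w 0.0222 F [-0.3 -0.5  0.2]
delta tool cm [ 0.37 -0.18 -0.26]
yaw change world deg 0.3161534291239083 -> spin -0.3161534291239083
```

View pics/t4.png

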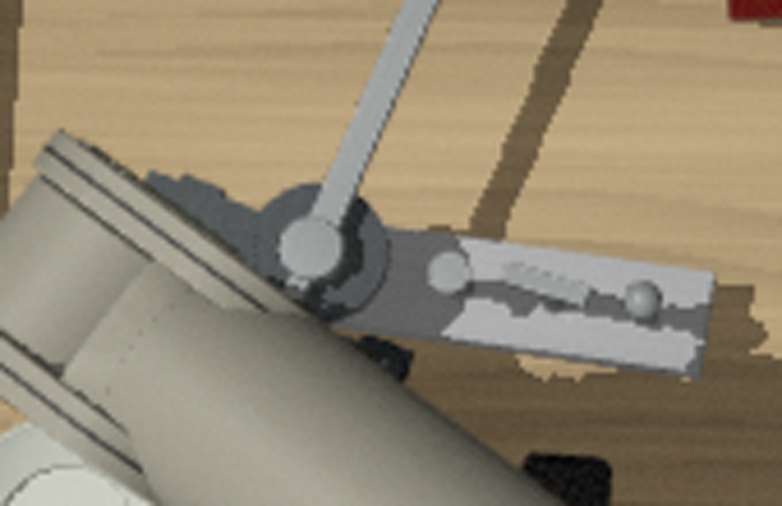

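View pics/w4.png

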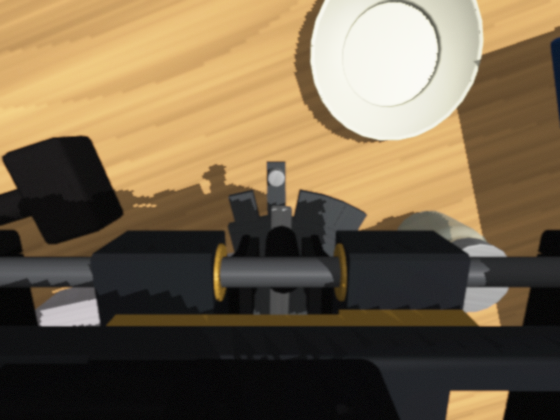

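```bash
python3 - <<'E'
from h import *
c=lambda x,y:(110+x/4.6,150+y/4.6)
p=ray("top",c(311,246),.126);k=ray("top",c(422,2),.121);v=k-p;print(p,np.arctan2(v[1],v[0])+np.pi)
d=np.load("w4.npz");m=wmodel(d["p"],d["q"])
st=ray("",(276.5,178),.112,m);e=ray("",(281,210),.121,m);h=ray("",(280.5,243),.171,m);P=np.array([.5735,.2175])
for n,x in(("stud",st),("end",e),("handle",h)):print(n,x,np.hypot(*(x[:2]-P)),np.arctan2(*(x[:2]-P)[::-1]))
E
```

```text
[0.57115405 0.21564667 0.126     ] 2.7691643786902844
stud [0.46687331 0.25668362 0.112     ] 0.11359844435605695 2.789427381693118
end [0.48381487 0.25326755 0.121     ] 0.09655433831495308 2.7621103635130178
handle [0.48419893 0.25165724 0.171     ] 0.09561065550801635 2.776267002299779
```

```bash
python3 -m inch '[{"translation":[0,-0.3,-0.1],"spin":-1},{"translation":[0,0,0],"spin":0}]' ; python3 - <<'E'
from h import *
s=r.read_state()
plan(s["ee_pos"])
s=r.read_state();np.savez("w5",p=s["ee_pos"],q=s["eef_rot"])
import cv2
im=optics.camera("wrist")[:,:,::-1];cv2.imwrite("pics/w5.png",cv2.resize(cv2.convertScaleAbs(im[150:260,200:360],alpha=1.7),None,fx=5,fy=5,interpolation=cv2.INTER_CUBIC))
cv2.imwrite("pics/t5.png",cv2.resize(optics.camera("top")[130:240,150:320,::-1],None,fx=4.6,fy=4.6,interpolation=cv2.INTER_CUBIC))
E
```

```text
time: 7.65
ee_pos: [0.4992, 0.2434, 0.1539]
eef_rot: [0.121, 0.691, -0.109, 0.704]
ft_force: [-0.7, -0.4, 0.9]
width: 0.0225
t 7.65 ee [0.4992 0.2434 0.1539] xax [ 0.021  0.015 -1.   ] y ang 71.3 z ang -18.7 q7 0.28 w 0.0225 F [-0.7 -0.4  0.9]
delta tool cm [0. 0. 0.]
```

View pics/w5.png

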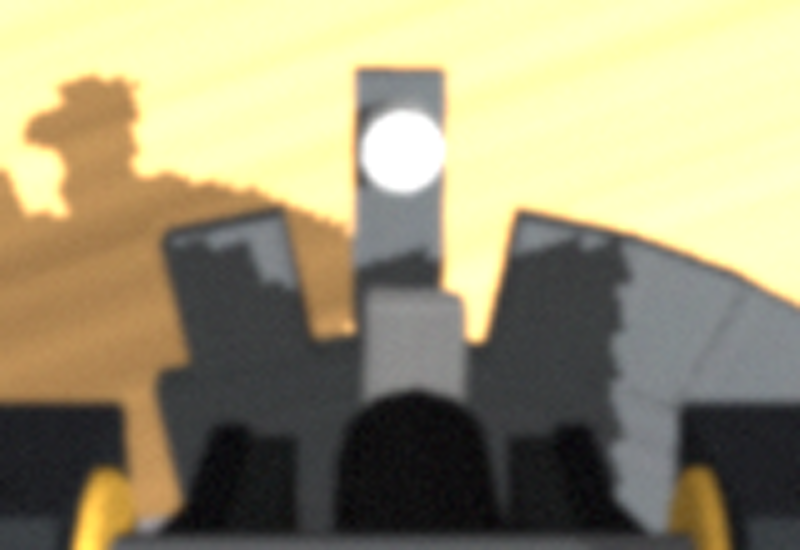

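View pics/t5.png

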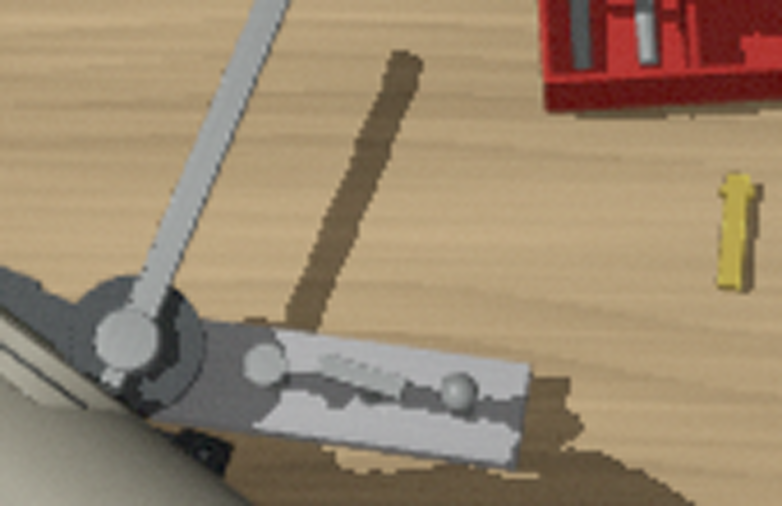

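The T-peg is in the middle hole and the keeper has swung clear. The arm end is about 1 mm from the stud's line. Next I open, lift and look at the T-peg.

```bash
python3 -m inch '[{"translation":[0,0,0],"spin":0},{"translation":[0,0,0],"spin":0},{"translation":[-2,0,0],"spin":0},{"translation":[-4,0,0],"spin":0},{"translation":[-5,0,0],"spin":0},{"translation":[-3,0,0],"spin":0},{"translation":[0,0,0],"spin":0}]' 0.54; python3 - <<'E'
from h import *
c=lambda x,y:(150+x/4.6,130+y/4.6)
a=ray("top",c(322,361),.11);b=ray("top",c(405,386),.11);t=(a+b)/2
k=ray("top",c(459,388),.103);d=ray("top",c(267,364),.103)
print("T",t,np.linalg.norm(b-a),"ang",np.degrees(np.arctan2(*(b-a)[:2][::-1])),"knob",k,"disc",d, (k+d)/2)
# expected
print("kd dist",np.linalg.norm(k-d))
plan([.5,.0,.3]);
E
```

```text
time: 8.62
ee_pos: [0.4953, 0.2425, 0.3035]
eef_rot: [0.122, 0.691, -0.108, 0.704]
ft_force: [-0.5, -0.1, -0.6]
width: 0.0404
T [0.5563108  0.08562912 0.11      ] 0.048597982421019294 ang -105.7001337422014 knob [0.55019786 0.03240583 0.103     ] disc [0.56159415 0.14054673 0.103     ] [0.55589601 0.08647628 0.103     ]
kd dist 0.10873972852692629
t 8.625 ee [0.4953 0.2425 0.3035] xax [ 0.022  0.017 -1.   ] y ang 71.4 z ang -18.7 q7 0.39 w 0.0404 F [-0.5 -0.1 -0.6]
delta tool cm [ -0.04 -22.83   8.2 ]
```

```bash
python3 -m inch '[{"translation":[0,0,0],"spin":10},{"translation":[0,0,0],"spin":10},{"translation":[0,0,0],"spin":10},{"translation":[0,0,0],"spin":10},{"translation":[0,0,0],"spin":10},{"translation":[0,0,0],"spin":10},{"translation":[0,0,0],"spin":10},{"translation":[0,0,0],"spin":10},{"translation":[0,0,0],"spin":7},{"translation":[0,0,0],"spin":0}]'; python3 - <<'E'
from h import *
plan([.532,.0,.3],np.radians(-15.7))
E
```

```text
time: 9.88
ee_pos: [0.4918, 0.2426, 0.3031]
eef_rot: [0.581, 0.415, -0.565, 0.414]
ft_force: [1.0, -0.4, -0.0]
width: 0.0396
t 9.875 ee [0.4918 0.2426 0.3031] xax [ 0.018  0.015 -1.   ] y ang -18.3 z ang -108.2 q7 -1.04 w 0.0396 F [ 1.  -0.4 -0. ]
delta tool cm [1.000e-02 1.141e+01 2.179e+01]
yaw change world deg 2.561503576679239 -> spin -2.561503576679239
```

```bash
python3 -m inch '[{"translation":[0,2.8,5.5],"spin":-2.5},{"translation":[0,2.8,5.5],"spin":0},{"translation":[0,2.8,5.5],"spin":0},{"translation":[0,2.8,5.5],"spin":0},{"translation":[0,0,0],"spin":0},{"translation":[0,0,0],"spin":0}]'; python3 - <<'E'
from h import *
import cv2
plan([.532,.0,.3],np.radians(-15.7))
s=r.read_state();np.savez("w6",p=s["ee_pos"],q=s["eef_rot"])
im=optics.camera("wrist")[:,:,::-1];cv2.imwrite("pics/w6.png",im);
E
```

```text
time: 10.62
ee_pos: [0.5386, -0.0035, 0.2991]
eef_rot: [0.566, 0.436, -0.55, 0.433]
ft_force: [-0.4, 1.2, 0.3]
width: 0.0399
t 10.625 ee [ 0.5386 -0.0035  0.2991] xax [ 0.016  0.017 -1.   ] y ang -14.2 z ang -104.2 q7 -0.45 w 0.0399 F [-0.4  1.2  0.3]
delta tool cm [-0.09 -0.73 -0.18]
yaw change world deg -1.4748742644087423 -> spin 1.4748742644087423
```

View pics/w6.png

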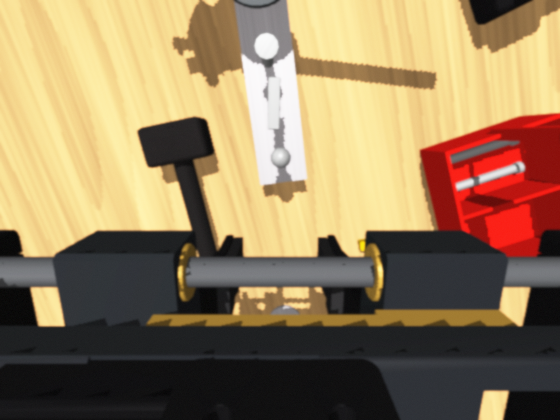

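```bash
python3 - <<'E'
import cv2
im=cv2.imread("pics/w6.png");cv2.imwrite("pics/w6z.png",cv2.resize(im[20:180,220:330],None,fx=3.7*1.0,fy=3.7,interpolation=cv2.INTER_CUBIC))
E
```

```text
(no output)
```

View pics/w6z.png

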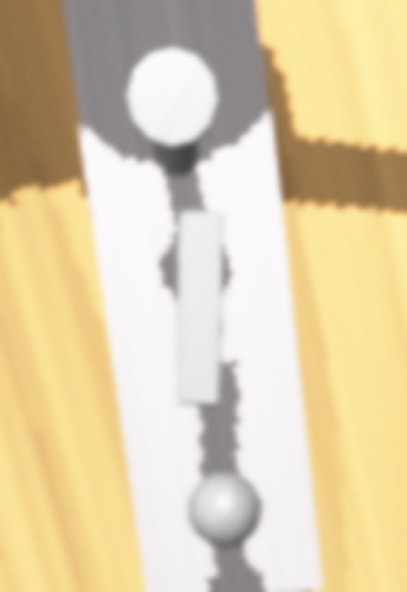

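```bash
python3 - <<'E'
from h import *
d=np.load("w6.npz");m=wmodel(d["p"],d["q"]);c=lambda x,y:(220+x/3.7,20+y/3.7)
a=ray("",c(200,211),.11,m);b=ray("",c(198,403),.11,m);t=(a+b)/2;e=a-b
print("T",t,np.linalg.norm(e),"ang",np.degrees(np.arctan2(e[1],e[0])))
L=ray("",c(179,307),.11,m);Rr=ray("",c(219,307),.11,m);print("width",np.linalg.norm(L-Rr))
print("knob",ray("",c(223,508),.099,m),"disc",ray("",c(171,95),.103,m))
plan([t[0],t[1],.2],np.arctan2(e[1],e[0])-np.pi/2)
E
```

```text
T [0.55921968 0.08941554 0.11      ] 0.04971674455218168 ang 74.93281170720651
width 0.010854032918063082
knob [0.5523865  0.03514222 0.099     ] disc [0.56566337 0.14453444 0.103     ]
t 10.675 ee [ 0.5387 -0.004   0.299 ] xax [ 0.016  0.016 -1.   ] y ang -14.3 z ang -104.3 q7 -0.45 w 0.0401 F [ 0.9 -0.2 -0.3]
delta tool cm [10.08 -0.42 -9.36]
yaw change world deg -0.8035516699032575 -> spin 0.8035516699032575
```

```bash
python3 -m inch '[{"translation":[0,-0.4,-4.7],"spin":0.8},{"translation":[0,0,-4.6],"spin":0},{"translation":[4,0,0],"spin":0},{"translation":[4,0,0],"spin":0},{"translation":[0,0,0],"spin":0},{"translation":[0,0,0],"spin":0}]'; python3 - <<'E'
from h import *
plan([.5585,.0885,.1],np.radians(74.9-90))
E
```

```text
time: 11.42
ee_pos: [0.5587, 0.0996, 0.2219]
eef_rot: [0.567, 0.436, -0.548, 0.434]
ft_force: [-0.4, 1.0, 0.5]
width: 0.04
t 11.425 ee [0.5587 0.0996 0.2219] xax [ 0.019  0.018 -1.   ] y ang -14.1 z ang -104.1 q7 -0.72 w 0.04 F [-0.4  1.   0.5]
delta tool cm [12.17  0.08  1.34]
yaw change world deg -0.9881644052534604 -> spin 0.9881644052534604
```

```bash
python3 -m inch '[{"translation":[0,0.1,1.2],"spin":1},{"translation":[4,0,0],"spin":0},{"translation":[3,0,0],"spin":0},{"translation":[0,0,0],"spin":0},{"translation":[0,0,0],"spin":0}]'; python3 - <<'E'
from h import *
import cv2
plan([.5585,.0885,.1],np.radians(74.9-90))
s=r.read_state();np.savez("w7",p=s["ee_pos"],q=s["eef_rot"])
im=optics.camera("wrist")[:,:,::-1];cv2.imwrite("pics/w7.png",im);
E
```

```text
time: 12.05
ee_pos: [0.562, 0.0852, 0.1579]
eef_rot: [0.575, 0.426, -0.551, 0.43]
ft_force: [0.2, -0.2, 0.3]
width: 0.0403
t 12.05 ee [0.562  0.0852 0.1579] xax [ 0.029  0.017 -0.999] y ang -15.5 z ang -105.5 q7 -0.76 w 0.0403 F [ 0.2 -0.2  0.3]
delta tool cm [ 5.78 -0.56 -0.08]
yaw change world deg 0.41268025098973143 -> spin -0.41268025098973143
```

View pics/w7.png

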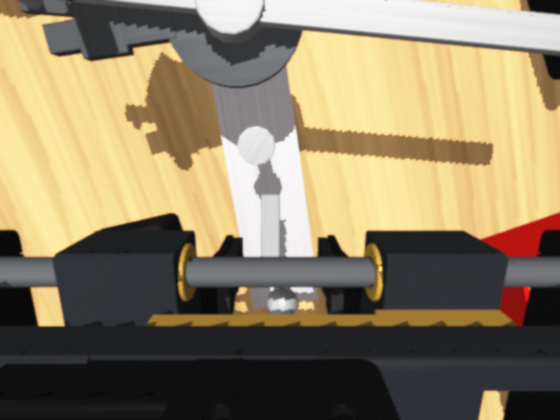

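```bash
python3 - <<'E'
from h import *
d=np.load("w7.npz");m=wmodel(d["p"],d["q"])
a=ray("",(270,195),.11,m);b=ray("",(269.5,255),.11,m);e=a-b;u=e[:2]/np.linalg.norm(e[:2]);print(a,b,np.degrees(np.arctan2(e[1],e[0])),"center",a[:2]-.025*u)
c=a[:2]-.025*u
plan([c[0],c[1],.1],np.arctan2(e[1],e[0])-np.pi/2)
E
```

```text
[0.56561453 0.11331918 0.11      ] [0.5545165  0.07547582 0.11      ] 73.65557652891175 center [0.55857926 0.0893295 ]
t 12.1 ee [0.562  0.0851 0.1579] xax [ 0.029  0.016 -0.999] y ang -15.5 z ang -105.5 q7 -0.76 w 0.0403 F [-0.1 -0.8 -0.4]
delta tool cm [ 5.78 -0.58 -0.17]
yaw change world deg -0.8246316144949742 -> spin 0.8246316144949742
```

```bash
python3 -m inch '[{"translation":[0,-0.6,-0.3],"spin":0},{"translation":[2.5,0,0],"spin":0},{"translation":[2.5,0,0],"spin":0},{"translation":[0.7,0,0],"spin":0},{"translation":[0,0,0],"spin":0}]'; python3 - <<'E'
from h import *
plan([.5586,.0893,.1],np.radians(74.5-90))
E
```

```text
time: 12.72
ee_pos: [0.5604, 0.0924, 0.1049]
eef_rot: [0.577, 0.425, -0.549, 0.431]
ft_force: [0.8, 0.1, 0.6]
width: 0.0398
t 12.725 ee [0.5604 0.0924 0.1049] xax [ 0.037  0.017 -0.999] y ang -15.5 z ang -105.5 q7 -0.82 w 0.0398 F [0.8 0.1 0.6]
delta tool cm [ 0.48 -0.1   0.36]
yaw change world deg 0.016320757591817482 -> spin -0.016320757591817482
```

```bash
python3 -m inch '[{"translation":[0.4,-0.1,0.3],"spin":0},{"translation":[0,0,0],"spin":0}]'; python3 -m inch '[{"translation":[0,0,0],"spin":0},{"translation":[0,0,0],"spin":0},{"translation":[0,0,0],"spin":0},{"translation":[0,0,0],"spin":0}]' 1 35; python3 - <<'E'
from h import *
plan([.5586,.0893,.2])
E
```

```text
time: 12.98
ee_pos: [0.5594, 0.0899, 0.1023]
eef_rot: [0.577, 0.424, -0.548, 0.431]
ft_force: [-0.2, -0.1, -0.2]
width: 0.0401
time: 13.48
ee_pos: [0.5595, 0.0901, 0.1031]
eef_rot: [0.577, 0.424, -0.548, 0.431]
ft_force: [-1.9, 0.9, 2.1]
width: 0.0113
t 13.475 ee [0.5595 0.0901 0.1031] xax [ 0.039  0.017 -0.999] y ang -15.5 z ang -105.5 q7 -0.81 w 0.0113 F [-1.9  0.9  2.1]
delta tool cm [-9.68  0.26 -0.15]
```

```bash
python3 -m inch '[{"translation":[-1.5,0.06,0.03],"spin":0},{"translation":[-2.5,0.1,0.04],"spin":0},{"translation":[-2.5,0.1,0.04],"spin":0},{"translation":[-2.5,0.1,0.04],"spin":0},{"translation":[-3,0.1,0.04],"spin":0},{"translation":[-3,0.1,0.04],"spin":0},{"translation":[0,0,0],"spin":0}]'; python3 - <<'E'
from h import *
import cv2
plan([.495,-.216,.25],np.radians(-82.6))
cv2.imwrite("pics/s8.png",cv2.resize(optics.camera("scene")[100:300,180:460,::-1],None,fx=2.8,fy=2.8))
E
```

```text
time: 14.35
ee_pos: [0.5583, 0.0843, 0.263]
eef_rot: [0.578, 0.424, -0.547, 0.432]
ft_force: [0.5, 0.3, -1.8]
width: 0.0116
t 14.35 ee [0.5583 0.0843 0.263 ] xax [ 0.042  0.017 -0.999] y ang -15.4 z ang -105.4 q7 -0.69 w 0.0116 F [ 0.5  0.3 -1.8]
delta tool cm [ 0.51  1.84 30.66]
yaw change world deg -67.17323860050628 -> spin 67.17323860050628
```

View pics/s8.png

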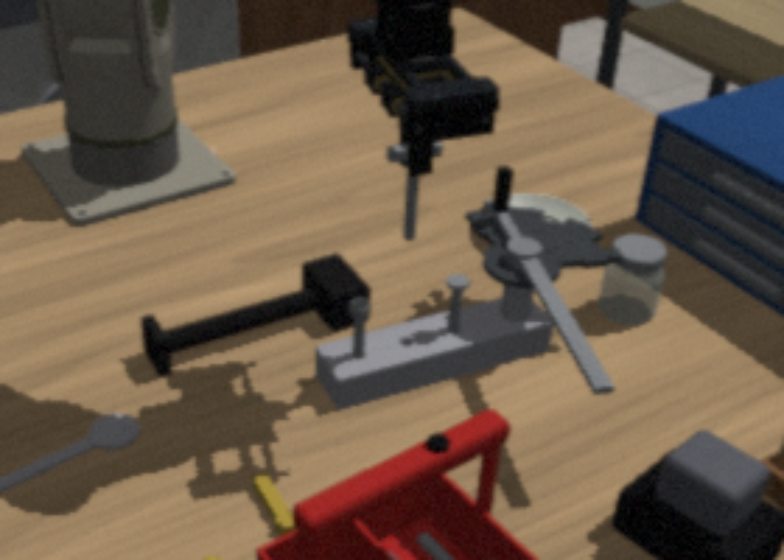

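```bash
python3 -m inch '[{"translation":[0,0.2,3],"spin":0},{"translation":[0,0.3,4],"spin":0},{"translation":[0,0.3,4],"spin":0},{"translation":[0,0.3,4],"spin":0},{"translation":[0,0.2,2.5],"spin":0},{"translation":[0,0,0],"spin":0}]'; python3 - <<'E'
from h import *
import cv2
plan([.495,-.216,.25],np.radians(-82.6))
im=cv2.imread("pics/scene0.png");cv2.imwrite("pics/sc.png",cv2.resize(im[200:310,110:250],None,fx=5,fy=5,interpolation=cv2.INTER_CUBIC))
s=r.read_state();np.savez("w9",p=s["ee_pos"],q=s["eef_rot"])
cv2.imwrite("pics/w9.png",optics.camera("wrist")[:,:,::-1])
E
```

```text
time: 15.15
ee_pos: [0.5196, -0.093, 0.2515]
eef_rot: [0.575, 0.427, -0.549, 0.43]
ft_force: [0.1, 1.2, -1.9]
width: 0.0118
t 15.15 ee [ 0.5196 -0.093   0.2515] xax [ 0.032  0.019 -0.999] y ang -15.3 z ang -105.3 q7 -0.28 w 0.0118 F [ 0.1  1.2 -1.9]
delta tool cm [-0.16  0.87 12.51]
yaw change world deg -67.28766498821024 -> spin 67.28766498821024
```

View pics/sc.png

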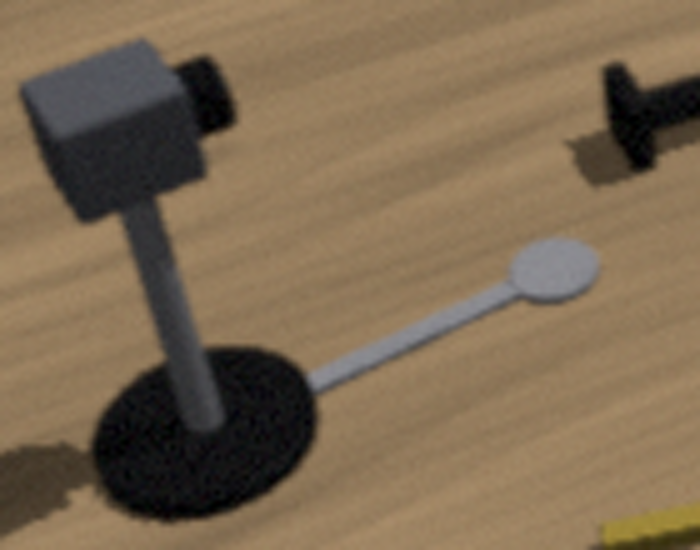

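View pics/w9.png

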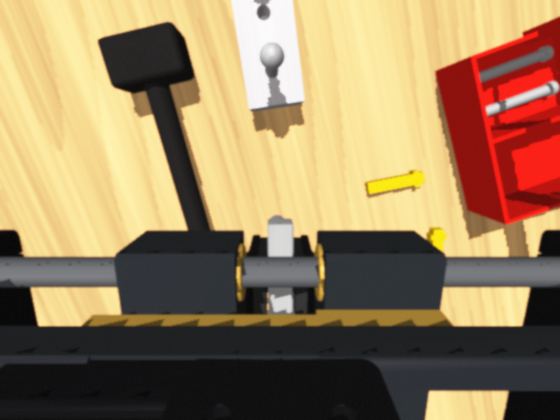

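```bash
python3 - <<'E'
from h import *
d=ray("scene",(221,253.4),.005)
for z in(.0,.01,.015):
    b=ray("scene",(151,286.4),z);v=b-d;bt=ray("top",(414,233.6),z);print(z,d,b,np.degrees(np.arctan2(v[1],v[0])),np.hypot(v[0],v[1]),bt)
# head edges top view crop (520,127)-(640,110) and (537,238)-(655,213), z .226
c=lambda x,y:(320+x/5,190+y/5)
f=lambda p:ray("top",c(*p),.226)
A,B,C,D=map(f,[(520,127),(640,110),(537,238),(655,213)])
for p,q in((A,B),(C,D)):
    v=q-p;print("head side",np.degrees(np.arctan2(v[1],v[0])),np.hypot(v[0],v[1]))
for p,q in((C,A),(D,B)):
    v=q-p;print("head face",np.degrees(np.arctan2(v[1],v[0])),np.hypot(v[0],v[1]))
# rail
p=ray("top",c(155,252),.003);q=ray("top",c(370,230),.003);v=q-p;print("rail",np.degrees(np.arctan2(v[1],v[0])))
E
```

```text
0.0 [ 0.49708198 -0.21256388  0.005     ] [ 0.51862294 -0.41266452  0.        ] -83.85573442253603 0.20125675661284892 [ 0.52018888 -0.41703022  0.        ]
0.01 [ 0.49708198 -0.21256388  0.005     ] [ 0.52887471 -0.41307897  0.01      ] -80.9904482899161 0.20301990407391507 [ 0.5190988  -0.41441921  0.01      ]
0.015 [ 0.49708198 -0.21256388  0.005     ] [ 0.5340006  -0.41328619  0.015     ] -79.57813441749913 0.20408927981864136 [ 0.51855376 -0.41311371  0.015     ]
head side -80.73775678279516 0.05732032245089153
head side -76.93322614280302 0.05687935309366426
head face 7.466546649098951 0.052619220657512455
head face 6.664225196029426 0.048869506938279454
rail -82.98456287132028
```

```bash
python3 -m inch '[{"translation":[0,0,0],"spin":6},{"translation":[0,0,0],"spin":9},{"translation":[0,0,0],"spin":9},{"translation":[0,0,0],"spin":9},{"translation":[0,0,0],"spin":9},{"translation":[0,0,0],"spin":9},{"translation":[0,0,0],"spin":9},{"translation":[0,0,0],"spin":7},{"translation":[0,0,0],"spin":0}]'; python3 - <<'E'
from h import *
plan([.4955,-.2133,.243],np.radians(-82.5))
E
```

```text
time: 16.32
ee_pos: [0.5197, -0.0759, 0.248]
eef_rot: [0.716, 0.051, -0.696, 0.034]
ft_force: [-0.7, 0.5, -1.6]
width: 0.0114
t 16.325 ee [ 0.5197 -0.0759  0.248 ] xax [ 0.027  0.026 -0.999] y ang -83.1 z ang -173.2 q7 -1.47 w 0.0114 F [-0.7  0.5 -1.6]
delta tool cm [ 0.09 13.36  4.04]
yaw change world deg 0.6460478379525781 -> spin -0.6460478379525781
```

```bash
python3 -m inch '[{"translation":[0,2.5,0.8],"spin":0},{"translation":[0,3,0.9],"spin":0},{"translation":[0,3,0.9],"spin":0},{"translation":[0,2.5,0.8],"spin":0},{"translation":[0,1.5,0.4],"spin":0},{"translation":[0,0,0],"spin":0},{"translation":[0,0,0],"spin":0}]'; python3 - <<'E'
from h import *
plan([.4955,-.2133,.243],np.radians(-82.5))
E
```

```text
time: 17.2
ee_pos: [0.4991, -0.2003, 0.2428]
eef_rot: [0.715, 0.062, -0.695, 0.043]
ft_force: [-0.5, 0.3, -1.2]
width: 0.0116
t 17.2 ee [ 0.4991 -0.2003  0.2428] xax [ 0.026  0.029 -0.999] y ang -81.4 z ang -171.5 q7 -1.2 w 0.0116 F [-0.5  0.3 -1.2]
delta tool cm [-0.07  1.23  0.55]
yaw change world deg -1.0769302255112703 -> spin 1.0769302255112703
```

```bash
python3 -m inch '[{"translation":[0,0.7,0.3],"spin":1},{"translation":[0,0.5,0.2],"spin":0},{"translation":[0,0,0],"spin":0},{"translation":[0,0,0],"spin":0}]'; python3 - <<'E'
from h import *
import cv2
plan([.4955,-.2133,.243],np.radians(-82.5))
a=optics.camera("scene")[:,:,::-1];b=optics.camera("top")[:,:,::-1]
cv2.imwrite("pics/s10.png",cv2.resize(a[100:310,90:300],None,fx=2.8,fy=2.8,interpolation=cv2.INTER_CUBIC))
cv2.imwrite("pics/s10f.png",a);cv2.imwrite("pics/t10.png",b)
E
```

```text
time: 17.7
ee_pos: [0.4962, -0.2117, 0.2425]
eef_rot: [0.715, 0.057, -0.696, 0.038]
ft_force: [-0.8, -0.2, -1.6]
width: 0.0119
t 17.7 ee [ 0.4962 -0.2117  0.2425] xax [ 0.026  0.029 -0.999] y ang -82.3 z ang -172.3 q7 -1.2 w 0.0119 F [-0.8 -0.2 -1.6]
delta tool cm [-0.05  0.15  0.09]
yaw change world deg -0.20402730575105466 -> spin 0.20402730575105466
```

View pics/s10.png

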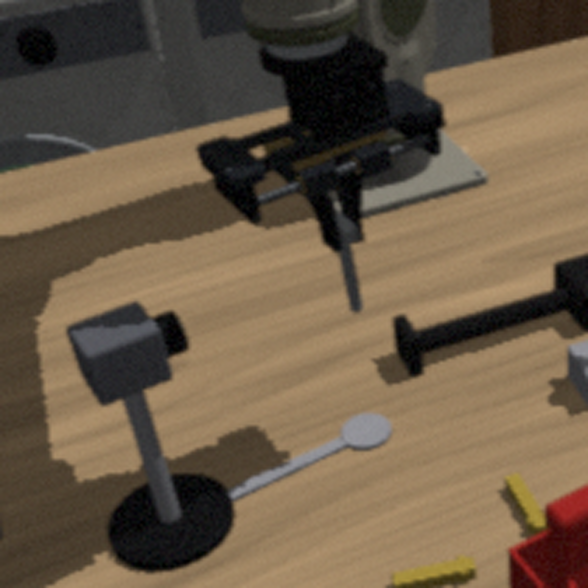

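View pics/t10.png

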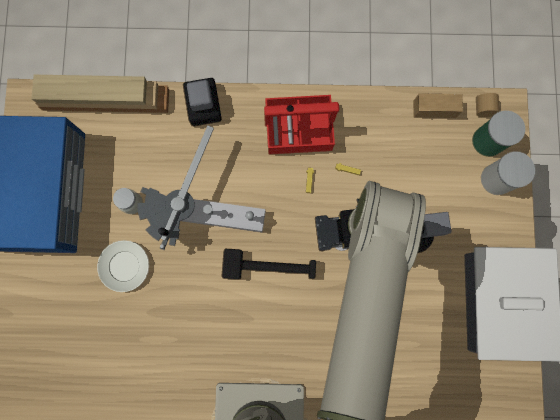

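```bash
python3 - <<'E'
from h import *
import cv2
M=R.from_quat(r.read_state()["eef_rot"]).as_matrix();p=r.read_state()["ee_pos"]
mid=p+.043*M[:,0];foot=p+.093*M[:,0]
print("mid",mid,"foot proj",proj("scene",foot),"vs 217.1,209.6; ideal foot",proj("scene",[.4968,-.2128,.15]))
t=cv2.imread("pics/t10.png");cv2.imwrite("pics/t10z.png",cv2.resize(t[120:260,110:280],None,fx=4.2,fy=4.2,interpolation=cv2.INTER_CUBIC))
f=cv2.imread("pics/s10f.png");cv2.imwrite("pics/s10z.png",cv2.resize(f[150:225,180:250],None,fx=7,fy=7,interpolation=cv2.INTER_CUBIC))
E
```

```text
mid [ 0.49735462 -0.21045831  0.19959416] foot proj [216.59740307 211.57244105] vs 217.1,209.6; ideal foot [214.91937193 211.5209139 ]
```

View pics/t10z.png

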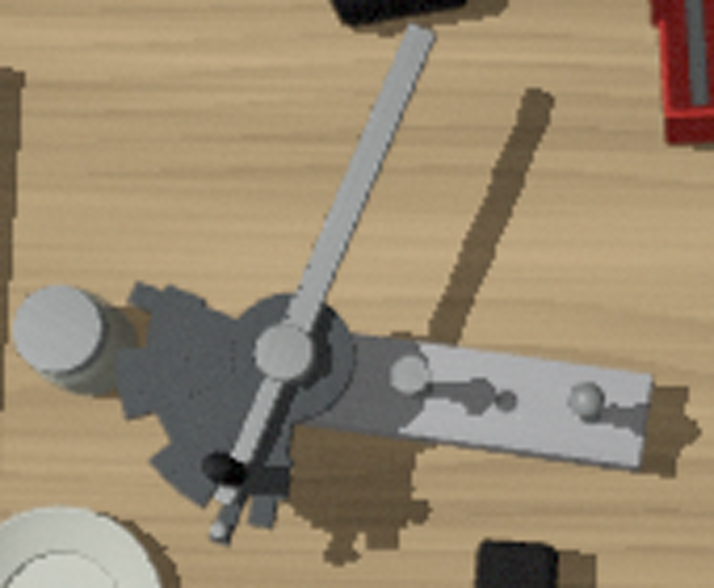

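View pics/s10z.png

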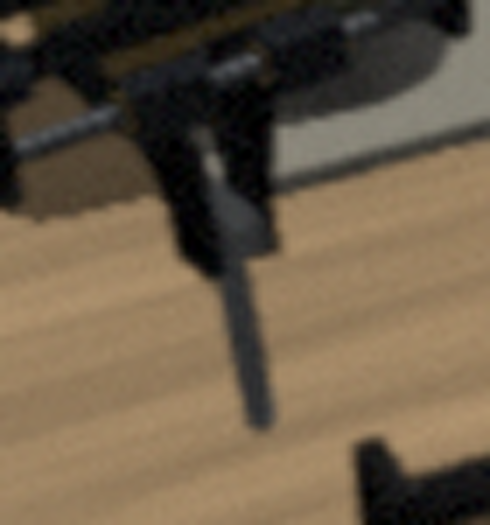

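```bash
python3 - <<'E'
from h import *
s=r.read_state();X=R.from_quat(s["eef_rot"]).as_matrix()[:,0];p=s["ee_pos"]
a,b=proj("scene",p+.02*X),proj("scene",p+.093*X);v=b-a;print("pred slope",v[0]/v[1]);
a,b=proj("scene",p),proj("scene",p-[0,0,.093]);v=b-a;print("vertical slope",v[0]/v[1],"measured",24/162)
c=lambda x,y:(110+x/4.2,120+y/4.2)
P=ray("top",c(285,350),.126);K=ray("top",c(423,34),.121);S=ray("top",c(218,533),.112);H=ray("top",c(218,467),.171)
f=lambda v:np.arctan2(v[1],v[0])
print("keeper",f(K-P)+np.pi,"stud",f(S-P),"handle",f(H-P),np.hypot(*(H-P)[:2]),np.hypot(*(K-P)[:2]))
print(s["joint_vel"].round(4),s["time"])
E
```

```text
pred slope 0.1841656719339194
vertical slope 0.1418140335522018 measured 0.14814814814814814
keeper 2.782229136739281 stud 2.8119601884122765 handle 2.796180156860124 0.08147433003285336 0.2147958914238719
[-0.0014 -0.0005  0.0015  0.0005  0.0014 -0.001   0.0006] 17.8
```

```bash
python3 -m inch '[{"translation":[0,0.3,0.1],"spin":0},{"translation":[0,0,0],"spin":0},{"translation":[0,0,0],"spin":0},{"translation":[0,0,0],"spin":0},{"translation":[0,0,0],"spin":0}]'; python3 - <<'E'
from h import *
s=r.read_state();X=R.from_quat(s["eef_rot"]).as_matrix()[:,0]
print("mid",s["ee_pos"]+.043*X,s["joint_vel"].round(3),s["width"]);plan([.4955,-.2133,.243],np.radians(-82.5))
from bench import close_job
close_job()
E
```

```text
time: 18.42
ee_pos: [0.4956, -0.2149, 0.2425]
eef_rot: [0.715, 0.057, -0.696, 0.038]
ft_force: [-0.4, 0.2, -0.3]
width: 0.0119
mid [ 0.49674867 -0.21362778  0.19949747] [ 0.    -0.001 -0.001 -0.001 -0.    -0.001 -0.   ] 0.011906534467512931
t 18.425 ee [ 0.4956 -0.2149  0.2425] xax [ 0.026  0.029 -0.999] y ang -82.3 z ang -172.3 q7 -1.19 w 0.0119 F [-0.4  0.2 -0.3]
delta tool cm [-0.05 -0.16 -0.01]
yaw change world deg -0.21672109329718023 -> spin 0.21672109329718023
the job is handed in; nothing more can be done
```

I swung the lever round to the studded notch, gripped the T-peg by its crossbar and drew it from the middle hole. I then handed in the job at 18.4 s with the peg held in front of the camera; no verdict was reported.

Last checks before handing in:

- **Lever:** about 1 to 2.5 mm from the stud's line at the handle (limit 8 mm). The keeper is clear of the pegs.
- **Peg position:** mid-shank at (0.497, −0.214, 0.1995) by arm pose, the height being worked out from where the peg was gripped. The foot's pixel in the scene camera agreed to about 1 px.
- **Peg attitude:** the tool axis is about 2° off vertical, and the scene picture shows the shank closer to upright than that. The crossbar is within about 1° of the line of sight I measured, which is itself known to 1 to 2°.
- **Grip and rest:** fingers at 11.9 mm on the 12 mm crossbar with 35 N set, and joint speeds near zero.
- **Bystanders:** they look unmoved in the last top view. I judged this by eye and did not measure it.

**Where the checks disagreed:** the top camera read the disc about 5 mm away from the scene camera's reading. The held position is about 1 mm from the scene reading and 5 mm from the top one, so both are inside the 15 mm limit.

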